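Wedge two strips tight in a glue-up jig

TASK

Clamp the two wooden strips in the glue-up jig: slide the wedge, thin end first and lying flat on the jig, into the gap between the nearer strip and the angled stop. Then take the small wood block and tap the wedge further in with it, gently and without hammering it hard, until the strips are closed up against each other and the sprung bar and the wedge is tight and stays so. Finally lay the block flat on the worktop, clear of the jig.

Things in the scene. Friction and masses are not known exactly. Their poses are not given: they have to be found in the camera images.
- jig: Wooden glue-up jig, fixed to the worktop: plywood base 220 (x) x 260 (y) x 12 mm with a fence and sprung bar (far side), an end stop (left), a slanted stop (near side) and two loose strips. Origin: centre of the base's underside; z up. x is the clamping direction (away from the robot), y the direction in which the wedge is driven (left). The base right of y = -55 mm is clear.
- bar_face (a point): Foot of the face of the pressure bar (jig x = +58, y = +14, z = 12 mm), a wooden bar along y, 24 mm high, that two springs hold out from the fence behind it. The far strip is to be pressed on it. The springs give way from about 4 N by 1 mm per 9 N and keep the pressure on. Axes as the jig's.
- end_face (a point): On the jig, at the foot of the end stop's face (jig x = +26, y = +80, z = 12 mm). The end stop, at the left, is 18 mm high, spans jig x = -4 to +56 mm and keeps the strips from sliding further to +y. Axes as the jig's.
- gap_mouth (a point): Mouth of the wedge gap, at jig x = -22, y = -40, z = 12 mm. On its robot side a fixed hardwood stop, 20 mm high, with two wing nuts (12 mm more), runs from jig y = -40 to +55 mm. Its edge slants 1:6, so the gap narrows to +y. The setting of the stop differs each time and is not measured: at the mouth its edge lies anywhere from jig x = -38 to -29 mm.
- strip_far: Pine strip to be clamped, loose, lying on the jig's base by the pressure bar, 34 (x) x 130 (y) x 18 mm, 80 g. Origin: centre of its underside; z up. Against the bar it is at jig x = +41 mm.
- strip_near: The like pine strip nearer to the robot, 34 (x) x 130 (y) x 18 mm, 80 g, loose; at first 1 to 5 mm off the far strip. Origin: centre of its underside; z up. Closed up it is at jig x = +7 mm, 34 mm from the far strip. The wedge bears on its robot-side edge, 17 mm from its origin.
- wedge: Hardwood wedge, 160 mm long, 70 to 120 g, at first flat on the worktop right of the jig. Origin: underside, centre of its head; z up. The head, 36 (x) x 30 (y) x 26 (z) mm, has parallel sides to grip across x. The blade, 20 mm high, runs from y = +15 to the nose at y = +145 mm: its +x side is straight (x = +18 mm), the other tapers 1:6, from 31 mm thick to 9 mm.
- wedge_nose (a point): Middle of the wedge's nose (thin end, corners cut 3 mm), at wedge x = +13.5, y = +145, z = 10 mm. Seated, the wedge's axes stand as the jig's. It slides in loosely, pushes the strips home and comes tight with the nose anywhere from jig y = +20 to +80 mm: this must be felt. Friction then holds it. Pushes of 15 to 22 N until it gives no more make it tight; over 30 N does damage.
- tap_block: Small pine offcut for tapping, 38 (x) x 62 (y) x 19 (z) mm, 50 g, at first flat on the worktop right of the jig. Origin: centre of its underside; z up. Gripped across the 38 mm (40 N or more, or it slips), its 38 x 19 mm end pushes the outer end of the wedge's head (jig z = 12 to 38 mm); with its underside at z = 16 mm it clears the jig's base.
- glue_bottle: Bystander: white squeeze bottle with a pointed orange cap, 58 mm wide, 170 mm high, standing. Origin: centre of its underside.
- tape_roll: Bystander: roll of masking tape lying flat, 102 mm across, 24 mm high. Origin: centre of its underside.
- offcut: Bystander: thin pine offcut, 35 x 90 x 12 mm, lying flat. Origin: centre of its underside.
Not all that is in view belongs to the job. What is shaped like the tap_block but grey or orange is not meant.

How it is judged:
On the way, in this order (a step that is already met when the one before it is completed fails the run):
1. the wedge lies flat in the gap, thin end first, its nose at least 15 mm inside the mouth (x of wedge_nose in the frame of jig between -0.035 and -0.008 m and z of wedge in the frame of jig below 0.016 m and angle between wedge's own z axis and vertical below 0.08 rad and angle between the y axis of wedge and the y axis of jig, either way round below 0.12 rad and y of wedge_nose in the frame of jig above -0.025 m), for 0.2 s.
2. the block, pressed or tapped on the wedge, has made it tight (over 5 N on the near strip) (x of wedge_nose in the frame of jig between -0.035 and -0.008 m and z of wedge in the frame of jig below 0.016 m and angle between wedge's own z axis and vertical below 0.08 rad and angle between the y axis of wedge and the y axis of jig, either way round below 0.12 rad and contact force between tap_block and wedge above 2 N and contact force between wedge and strip_near above 5 N), for 0.05 s.
At the end, for the whole second after the job is handed in: The wedge lies flat in the gap and is tight (over 4.5 N on the near strip); the strips lie flat, closed up on each other and the bar within 1.5 mm; the block lies flat and still on the worktop, touching neither wedge nor jig (x of wedge_nose in the frame of jig between -0.035 and -0.008 m and z of each of wedge, strip_near, strip_far in the frame of jig below 0.016 m and angle between wedge's own z axis and vertical below 0.08 rad and angle between the y axis of wedge and the y axis of jig, either way round below 0.12 rad and y of wedge_nose in the frame of jig above 0.02 m and contact force between wedge and strip_near above 4.5 N and x of strip_far in the frame of jig above 0.0395 m and x of strip_near in the frame of strip_far above -0.0355 m and angle between the y axis of strip_near and the y axis of strip_far, either way round below 0.02 rad and linear speed of wedge below 0.01 m/s and height (world z) of tap_block below 0.012 m and angle between tap_block's own z axis and vertical below 0.1 rad and linear speed of tap_block below 0.02 m/s and contact force between tap_block and wedge below 0.1 N and contact force between tap_block and jig below 0.1 N).
It fails at once if the wedge is hammered or forced: the block presses on it with over 30 N (contact force between tap_block and wedge above 30 N).
It fails at once if the near strip is crushed: the wedge presses on it with over 35 N (contact force between wedge and strip_near above 35 N).
It fails at once if a bystander (glue bottle, tape roll, thin offcut) is shifted by over 20 mm (distance of any of glue_bottle, tape_roll, offcut from where it was at the start of the episode above 0.02 m).
It also fails if it takes over 58 s, if anything falls off the work surface, if the arm or the gripper's body presses on something with over 40 N, if the wrist force passes 120 N, or if a joint passes its speed limit or range.

ROBOT

A 7-joint arm with a two-finger parallel gripper is mounted at the origin on a cart in front of the work surface, level with it; the furniture and walls round the work are solid. World frame = base frame: x ahead of the robot, y to its left, z up, the work surface at z = 0. Lengths are in m, angles in rad, forces in N, time in s.
With the tool pointing down it reaches from about 0.375 to 0.925 m from the base axis. Payload 3.1 kg.
Tool frame: the origin (TCP) lies on the centre line of the jaws, within the pads' length; the fingertips stand 22 mm ahead of it and the grasp point (between the pads) lies 3 mm ahead of it; z points along the fingers, y is the line along which they close (so a half turn about z gives the same grasp; the last joint's range is limited). The gripper opens to 85 mm and grips with 20 to 120 N. Pads are 22 mm wide; open, the fingers measure 114 mm over their backs; the gripper's body (76 mm by 85 mm) begins 54 mm behind the grasp point. The pads swing forward as they close: fully open they stand 13 mm farther back than shut.
Start: joints at [-1.426, 0.383, 0.044, 1.598, -0.018, 1.161, -0.05], TCP at [0.156, 0.631, 0.253] pointing down, gripper open.
Joint ranges: [-2.61, 2.61], [-0.41, 2.15], [-1.48, 1.57], [0, 2.5], [-1.57, 4.71], [0.05, 1.97], [-2.85, 2.85]. Speed limits (rad/s): [2.79, 2.79, 3.14, 3.14, 3.14, 3.14, 3.14].

INTERFACE

Orientations are given as a unit quaternion [w, x, y, z].
In Python, from workcell import arm gives the robot as it stands. The module is installed in compiled form; this text tells all that it offers.
- The arm moves only by the shell command python3 -m inch 'ROWS'. ROWS is JSON, a list that holds one entry, the list of rows, each a list of 7 numbers: the finger opening in cm, from 0 to 8.54, then the shift along the world's x, y, z in cm, then the turn, a rotation vector about the world's x, y, z in rad. A call has 1 to 20 rows; each row shifts and turns the commanded pose from where the row before left it; what a row does not reach is not made up. A row lasts 1/8 s, in which the tool goes at most 62.5 mm and 10.7 degrees, less where a joint would pass 70% of its speed; a pose out of reach is approached as far as the arm can. A call is refused whole if a number of a shift passes 6.25 or a number of a turn 0.188, either way. A call with a gripper value outside its range is refused whole. The fingers move at their own pace and stop on an object; the grip force is fixed at half the most. Time passes only in rows, so rows that do not move let the fingers close. It gives the time, the measured TCP pose, the force, the opening and the grip force at its end, in the units of the state.
- arm.state(): the state, without advancing time (a new reading comes with each control period).
- arm.capture(name): name is "side" or "top" or "wrist"; returns a dict with "image" (384x512x3 uint8, red, green, blue), "fovy" (degrees; the focal length in pixels is half the picture's height over the tangent of half this angle, whatever the lens; pixels are square), "cx", "cy" (the principal point, pixels), "dist_coeffs" ([k1, k2, p1, p2, k3] as OpenCV has them; the pictures are not rectified), "rvec" (rotation vector, rad) and "tvec" (3), from world to camera coordinates, as OpenCV has them. Camera axes: x right, y down, z forward; pixel columns grow to the right and rows downward; lengths in m; the calibration is good to about 2 mm. A picture is of the moment at which its call begins. There is no depth.
- arm.job_done(): hands the job in; it is judged then, once.
The state is a dict: "t": time; "joints": joint angles; "dq": joint speeds; "tau": joint torques, N m; "tcp_pos": TCP position; "orientation": TCP orientation; "contact_force": force on the tool from outside, world axes, zero at the start; "torque": the same for the moment, N m; "width": finger opening in m; "grasp_force": force on a finger pad.
Only numpy, scipy, OpenCV 4.12 (cv2) and the standard library are available. Lean on these libraries where they do the work, as an engineer would, in place of code of your own. Each camera call takes 0.05 s, during which the arm holds its last target. There are 200 camera calls.

## Working session

There is one attempt and no reset: what is moved stays moved. The work goes in short steps, Python scripts to look and compute and a shell command to move; the robot and the scene stay as the last step left them, time stands still between calls to the robot, and variables do not carry over. Pictures are saved under pics/ and viewed, at most 10 in all, crops included, and the job is handed in when it is done.

```bash
mkdir -p pics; cat > h.py <<'E'
import numpy as np, cv2
from workcell import arm
def cap(n,save=None):
    c=arm.capture(n); im=cv2.cvtColor(c['image'],cv2.COLOR_RGB2BGR)
    if save: cv2.imwrite(f'pics/{save}.png',im)
    f=192/np.tan(np.radians(c['fovy'])/2)
    c['K']=np.array([[f,0,c['cx']],[0,f,c['cy']],[0,0,1.]]); c['bgr']=im
    c['R']=cv2.Rodrigues(np.array(c['rvec'],float))[0]; c['D']=np.array(c['dist_coeffs'],float); c['t']=np.array(c['tvec'],float).ravel()
    return c
def plane(c,px,z):
    p=cv2.undistortPoints(np.array(px,float).reshape(-1,1,2),c['K'],c['D']).reshape(-1,2)
    d=np.c_[p,np.ones(len(p))]@c['R']; o=-c['R'].T@c['t']
    return o+d*((z-o[2])/d[:,2])[:,None]
def proj(c,P):
    return cv2.projectPoints(np.array(P,float).reshape(-1,1,3),np.array(c['rvec'],float),c['t'],c['K'],c['D'])[0].reshape(-1,2)
E
python3 - <<'E'
from h import *
import pickle
for n in('top','side'):
    c=cap(n,n+'0'); pickle.dump(c,open(n+'0.pkl','wb')); print(n,-c['R'].T@c['t'],c['K'][0,0],c['D'])
s=arm.state();print(s['t'],s['tcp_pos'],s['orientation'],s['width'],s['contact_force'])
a=cv2.imread('pics/top0.png');b=cv2.imread('pics/side0.png')
cv2.imwrite('pics/t.png',cv2.resize(a,(800,600),interpolation=cv2.INTER_CUBIC))
E
```

```text
top [ 0.3914366  -0.11976876  1.12582442] 361.1661560128625 [-0.04581036  0.          0.          0.          0.        ]
side [0.40097709 0.6845125  0.7780268 ] 365.83520334923236 [0.02129649 0.         0.         0.         0.        ]
0.1 [0.15608748 0.6301472  0.25198468] [-8.03965639e-05  1.21070380e-01  9.92643171e-01 -1.22151249e-03] 0.08531296074088252 [-0.28686902 -0.57093798  0.27531199]
```

View pics/t.png

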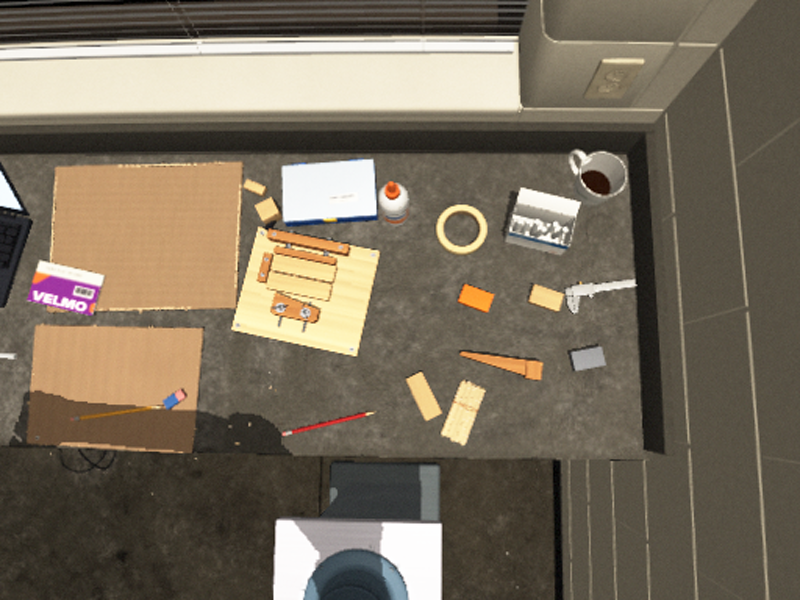

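View pics/side0.png

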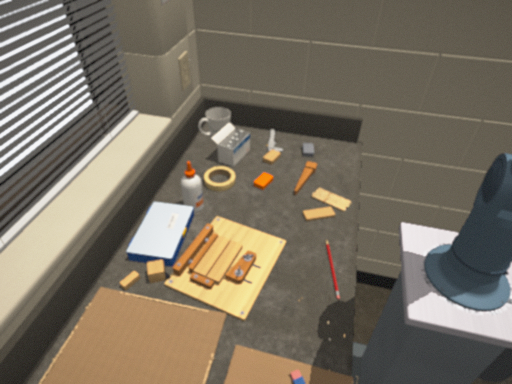

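The top view (800x600 scaling) shows these:
- The jig is at (305,290), turned slightly clockwise.
- The wedge is at (505,365), nose to the left at (460,352) and head at (535,370).
- Things that could be taken for the tap_block: pine piece (547,297), orange (476,298), grey (588,358), thin offcut (424,396), shim bundle (463,412), and small cubes (255,187) and (266,210).
- By the description I choose the pine piece at (547,297).

The side view agrees with this. Next I measure and check that choice in a crop.

```bash
python3 - <<'E'
from h import *
import pickle
c=pickle.load(open('top0.pkl','rb')); im=c['bgr']; hsv=cv2.cvtColor(im,cv2.COLOR_BGR2HSV)
s=512/800
def comp(seed,lo,hi,z,clip=None):
    m=cv2.inRange(hsv,np.array(lo),np.array(hi))
    n,l,st,ce=cv2.connectedComponentsWithStats(m)
    x,y=int(seed[0]*s),int(seed[1]*s)
    sub=l[y-3:y+4,x-3:x+4]; k=np.bincount(sub[sub>0]).argmax()
    cn=cv2.findContours((l==k).astype(np.uint8),cv2.RETR_EXTERNAL,cv2.CHAIN_APPROX_NONE)[0][0].reshape(-1,2)
    P=plane(c,cn,z)[:,:2]; r=cv2.minAreaRect((P*1000).astype(np.float32)); return r,cv2.boxPoints(r),st[k]
for name,seed,z in[('block',(547,297),.019),('wedge',(520,367),.02),('jig',(340,335),.012),('offcut',(424,396),.012)]:
    r,b,st=comp(seed,(5,60,80),(35,255,255),z); print(name,np.round(r[0]),np.round(r[1]),round(r[2],1),b.round().tolist(),st)
crop=im[170:260,260:420]
cj=im[135:240,140:255]
cv2.imwrite('pics/c1.png',np.vstack([cv2.resize(crop,(640,360),interpolation=cv2.INTER_CUBIC)]))
for p in[(394,205),(462,229)]: print(plane(c,[[p[0]*s,p[1]*s]],0.0))
E
```

```text
block [ 584. -367.] [74. 45.] 70.1 [[551.0, -394.0], [593.0, -410.0], [618.0, -340.0], [576.0, -324.0]] [337 181  25  21 315]
wedge [ 450. -272.] [168.  41.] 84.3 [[422.0, -353.0], [462.0, -358.0], [479.0, -190.0], [438.0, -186.0]] [293 225  56  19 481]
jig [679. 330.] [723. 403.] 87.8 [[464.0, -24.0], [867.0, -39.0], [894.0, 683.0], [491.0, 699.0]] [   31   102   213   127 16411]
offcut [ 398. -119.] [111.  49.] 21.6 [[337.0, -116.0], [355.0, -162.0], [458.0, -121.0], [440.0, -76.0]] [258 235  26  35 418]
[[ 0.78200077 -0.05818103  0.        ]]
[[ 0.73094596 -0.19974049  0.        ]]
```

View pics/c1.png

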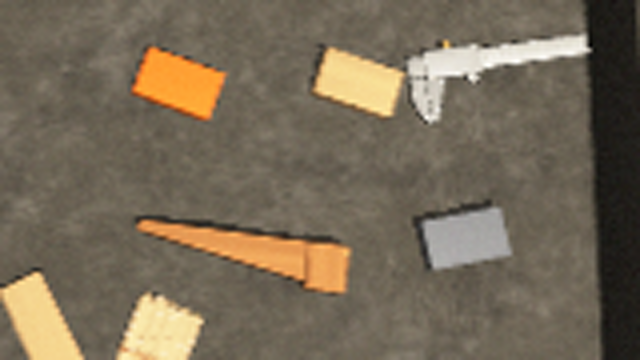

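The crop shows pine block at (358,82), orange at (180,82), grey at (465,238) and wedge nose at (137,224) with its straight side facing up (+x). The pine block is the right one. I now go over the jig for a closer wrist view.

```bash
python3 -m inch '[[[8.5,4,-5.2,1,0,0,-0.145],[8.5,4.2,-5.2,1,0,0,-0.145],[8.5,4.2,-5.2,1,0,0,-0.145],[8.5,4.2,-5.2,1,0,0,-0.145],[8.5,4.2,-5.2,1,0,0,-0.145],[8.5,4.2,-5.2,1,0,0,-0.145],[8.5,4.2,-5.2,1,0,0,-0.145],[8.5,4.2,-5.2,1,0,0,-0.145],[8.5,4.2,-5.2,1,0,0,-0.145],[8.5,4,-5.2,1,0,0,-0.145],[8.5,0,0,0,0,0,0],[8.5,0,0,0,0,0,0]]]'
python3 - <<'E'
from h import *
import pickle
c=cap('wrist','w1'); pickle.dump(c,open('w1.pkl','wb'))
print(-c['R'].T@c['t'],c['K'][0,0],c['D']); s=arm.state(); print(s['tcp_pos'],s['orientation'],s['joints'],s['contact_force'])
print(c['R'])
E
```

```text
t: 1.6
tcp_pos: [0.5419, 0.1484, 0.3455]
orientation: [-0.001, 0.749, 0.663, -0.0]
contact_force: [-1.0, 0.2, -0.0]
width: 0.0849
grasp_force: 0.0
[0.55157442 0.22723021 0.46670198] 318.3020161000887 [0.01579607 0.         0.         0.         0.        ]
[0.54132278 0.14959967 0.34526495] [-7.30530645e-04  7.48145752e-01  6.63533736e-01 -6.17016818e-04] [-0.86673912  0.15655558  0.58954192  1.72289667 -0.09113831  1.29109229
 -0.37722396] [ 0.21632563 -0.03059694 -0.87607439]
[[ 0.99261004 -0.12132241 -0.00248664]
 [-0.11463975 -0.94426022  0.30859419]
 [-0.03978743 -0.30602862 -0.95119054]]
```

View pics/w1.png

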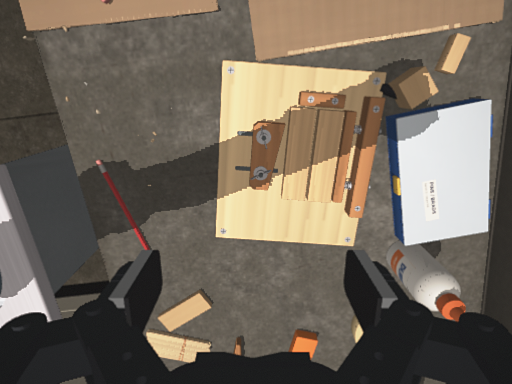

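The wrist view shows the jig base with corners near (223,61), (386,72), (356,245) and (216,236). The near strip's robot-side edge runs along (283,200)-(290,110). The slanted stop is at (262,155).

```bash
python3 - <<'E'
from h import *
import pickle
c=pickle.load(open('w1.pkl','rb')); im=c['bgr']
hsv=cv2.cvtColor(im,cv2.COLOR_BGR2HSV); m=cv2.inRange(hsv,(8,70,50),(35,255,255))
m[:, :205]=0; m[:58]=0; m[250:]=0; m[:,395:]=0
m=cv2.morphologyEx(m,cv2.MORPH_OPEN,np.ones((5,5)))
n,l,st,ce=cv2.connectedComponentsWithStats(m); k=1+st[1:,4].argmax()
cn=cv2.findContours((l==k).astype(np.uint8),cv2.RETR_EXTERNAL,cv2.CHAIN_APPROX_NONE)[0]
cn=max(cn,key=len).reshape(-1,2)
guess=np.array([(223,61),(386,72),(356,245),(216,236)],float)
# edge line fits
L=[]
for i in range(4):
    a,b=guess[i],guess[(i+1)%4]; d=(b-a)/np.linalg.norm(b-a); nn=np.array([-d[1],d[0]])
    q=cn-a; t=q@d; e=q@nn; sel=(abs(e)<6)&(t>12)&(t<np.linalg.norm(b-a)-12)
    P=plane(c,cn[sel],.012)[:,:2]
    v=cv2.fitLine(P.astype(np.float32),cv2.DIST_HUBER,0,1e-4,1e-4).ravel(); L.append(v); print(i,sel.sum(),np.degrees(np.arctan2(v[1],v[0])))
def X(u,v):
    A=np.c_[u[:2],-v[:2]]; s=np.linalg.solve(A,v[2:]-u[2:]); return u[2:]+s[0]*u[:2]
C=np.array([X(L[i-1],L[i]) for i in range(4)]); print(C.round(4))
print('lens',[round(np.linalg.norm(C[i]-C[(i+1)%4]),4) for i in range(4)],'centre',C.mean(0).round(4))
yaw=np.mean([np.arctan2(*(C[1]-C[0])[::-1]),np.arctan2(*(C[2]-C[3])[::-1]),np.arctan2(*(C[0]-C[3])[::-1])-np.pi/2,np.arctan2(*(C[1]-C[2])[::-1])-np.pi/2])
print('yaw',np.degrees(yaw)); ce=C.mean(0); R=np.array([[np.cos(yaw),-np.sin(yaw)],[np.sin(yaw),np.cos(yaw)]])
np.save('jig.npy',np.r_[ce,yaw])
for nme,pt,z in[('near strip edge lo',(281,199),.030),('near hi',(290,109),.03),('gapfar',(308,202),.03),('stop mouth',(269,186),.032),('stop end',(285,125),.032)]:
    print(nme,((plane(c,[pt],z)[0,:2]-ce)@R*1000).round(1))
# project rulers to overlay
o=cv2.resize(im[50:255,200:400],(800,820),interpolation=cv2.INTER_CUBIC)[:600*820//600]
o=cv2.resize(im[80:230,205:405],(800,600),interpolation=cv2.INTER_CUBIC)
cv2.imwrite('pics/w1c.png',o)
# wedge / block from top with far edges only
E
```

```text
0 146 -10.970995
1 179 79.286354
2 127 -10.974348
3 152 78.928925
[[ 0.5147  0.2661]
 [ 0.7332  0.2237]
 [ 0.6851 -0.0306]
 [ 0.465   0.0121]]
lens [np.float32(0.2226), np.float32(0.2588), np.float32(0.2242), np.float32(0.2588)] centre [0.5995 0.1178]
yaw -10.932516
near strip edge lo [-16.9 -53.2]
near hi [-17.3  74. ]
gapfar [ 22.8 -55.1]
stop mouth [-36.2 -34.1]
stop end [-22.   52.9]
```

View pics/w1c.png

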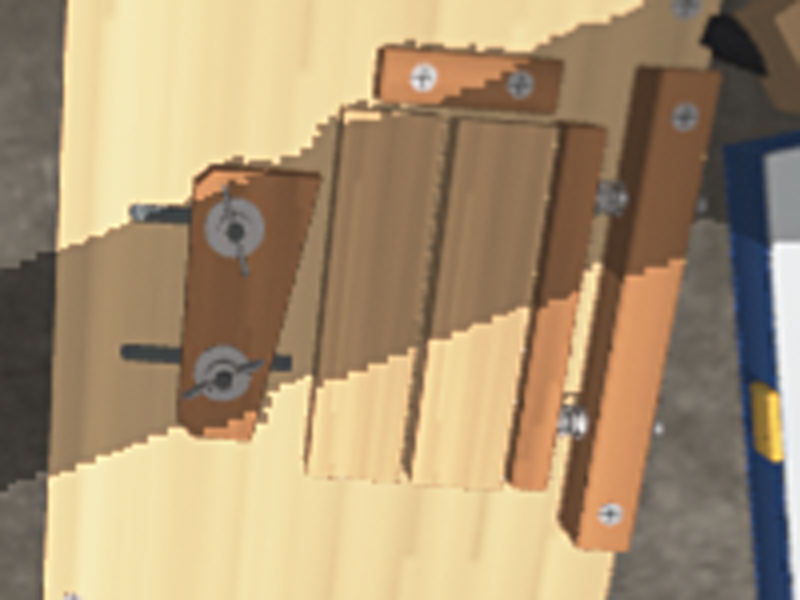

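The crop shows the stop's mouth corner at (252,440), the near strip's robot-side edge running (307,473)-(341,107), and a gap about 20 mm wide at the mouth. The measured base edges of 223 x 259 mm agree with 220 x 260, and the stop slope comes out at about 1:6. Next is a wrist view of the wedge and block.

```bash
python3 -m inch '[[[8.5,0,-4.5,0,0,0,0],[8.5,0,-5.5,0,0,0,0],[8.5,-0.3,-5.5,0,0,0,0],[8.5,-0.3,-5.5,0,0,0,0],[8.5,-0.3,-5.5,0,0,0,0],[8.5,-0.3,-5.5,-1,0,0,0],[8.5,-0.3,-5.5,-1,0,0,0],[8.5,-0.3,-5.5,-1,0,0,0],[8.5,-0.3,-5.5,-1,0,0,0],[8.5,0,-4,0,0,0,0],[8.5,0,0,0,0,0,0],[8.5,0,0,0,0,0,0]]]'
python3 - <<'E'
from h import *
import pickle
c=cap('wrist','w2'); pickle.dump(c,open('w2.pkl','wb'))
s=arm.state(); print(s['tcp_pos'],s['orientation'],s['joints'],s['contact_force'])
E
```

```text
t: 3.15
tcp_pos: [0.5225, -0.3741, 0.3052]
orientation: [-0.001, 0.748, 0.664, 0.001]
contact_force: [0.4, 0.2, 0.5]
width: 0.0849
grasp_force: 0.0
[ 0.52287469 -0.37353953  0.30539235] [-0.00100501  0.74736954  0.66440732  0.00081957] [-0.08497254  0.43143274  0.85754795  1.58710101 -0.33834001  1.28023967
  0.70843927] [-0.73231269  0.15770455  0.6838872 ]
```

View pics/w2.png

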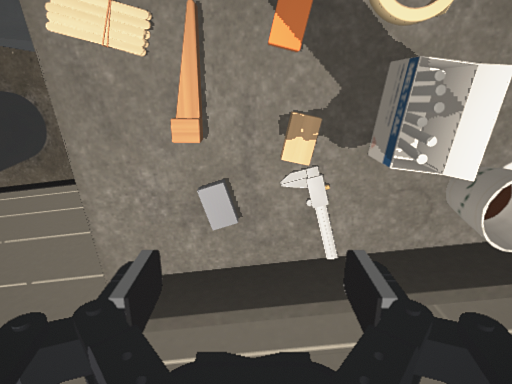

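The wedge shows its head at about (186,131) and nose at the top edge (191,2). The pine block is at (301,138), half in shadow, with the grey decoy at (217,205). I measure both.

```bash
python3 - <<'E'
from h import *
import pickle
c=pickle.load(open('w2.pkl','rb')); im=c['bgr']; hsv=cv2.cvtColor(im,cv2.COLOR_BGR2HSV)
print('cam',-c['R'].T@c['t'])
def cont(box,lo,hi):
    x0,y0,x1,y1=box; m=np.zeros(im.shape[:2],np.uint8); m[y0:y1,x0:x1]=cv2.inRange(hsv,np.array(lo),np.array(hi))[y0:y1,x0:x1]
    m=cv2.morphologyEx(m,cv2.MORPH_OPEN,np.ones((3,3)))
    return m,max(cv2.findContours(m,cv2.RETR_EXTERNAL,cv2.CHAIN_APPROX_NONE)[0],key=cv2.contourArea).reshape(-1,2)
m,w=cont((165,0,215,150),(3,110,60),(25,255,255))
for z in(0,.02,.026):
    pass
rows=lambda r:(np.where(m[r])[0].min(),np.where(m[r])[0].max())
for r in(5,40,80,115,122,130,138): 
    a,b=rows(r); z=.02 if r<118 else .026
    print(r,a,b,(plane(c,[(a-.5,r),(b+.5,r)],z)[:,:2]*1000).round(1).tolist())
ys=np.where(m[:,180:190].any(1))[0]; print('rows',ys.min(),ys.max(), 'bottom at z0/.026',[ (plane(c,[(186,ys.max()+.5)],z)[0,:2]*1000).round(1) for z in(0,.026)])
m2,b=cont((275,100,330,172),(10,60,25),(35,255,255))
for z in(.0,.019):
    r=cv2.minAreaRect((plane(c,b,z)[:,:2]*1000).astype(np.float32)); print('block',z,r, cv2.boxPoints(r).round(1).tolist())
o=cv2.resize(im[100:180,160:330],(800,376),interpolation=cv2.INTER_CUBIC); 
mm=cv2.resize(cv2.cvtColor((m|m2)[100:180,160:330],cv2.COLOR_GRAY2BGR),(400,188)); mm=cv2.copyMakeBorder(mm,0,0,0,400,0)
cv2.imwrite('pics/w2c.png',np.vstack([o,mm]))
E
```

```text
cam [ 0.53184045 -0.2954352   0.426625  ]
5 187 195 [[467.7, -198.9], [477.7, -200.1]]
40 183 198 [[456.5, -233.5], [474.9, -235.7]]
80 179 199 [[443.5, -276.0], [468.6, -278.9]]
115 176 201 [[432.0, -316.0], [464.1, -319.8]]
122 171 201 [[425.7, -323.3], [463.7, -327.7]]
130 171 201 [[423.8, -332.9], [462.1, -337.4]]
138 172 202 [[423.1, -342.8], [461.7, -347.3]]
rows 0 142 bottom at z0/.026 [array([ 434.1, -354.1]), array([ 440.1, -350.5])]
block 0.0 ((586.83837890625, -367.39398193359375), (66.61725616455078, 43.05207824707031), 71.26010131835938) [[555.7999877929688, -392.0], [596.5, -405.8999938964844], [617.9000244140625, -342.79998779296875], [577.2000122070312, -328.8999938964844]]
block 0.019 ((584.3889770507812, -364.189208984375), (63.65042495727539, 41.134708404541016), 71.26000213623047) [[554.7000122070312, -387.70001220703125], [593.5999755859375, -400.8999938964844], [614.0999755859375, -340.70001220703125], [575.0999755859375, -327.3999938964844]]
```

View pics/w2c.png

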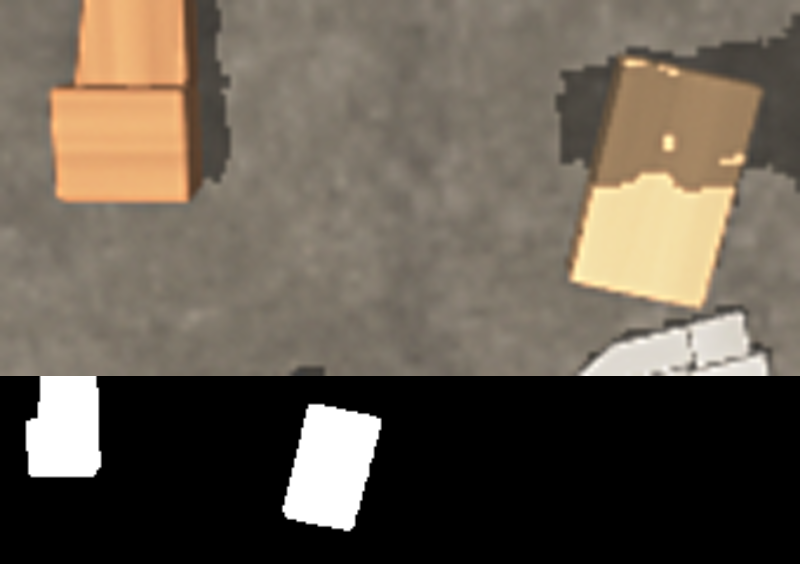

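The crop confirms the pine block, measuring 64 x 41 mm against 62 x 38. The wedge head's centre is at (442,-335) mm with yaw -6.7°, which the jaws already match. I descend and grip it.

```bash
python3 -m inch '[[[8.5,-2.7,1.3,-4,0,0,0],[8.5,-2.7,1.3,-5,0,0,0],[8.5,-2.7,1.25,-5,0,0,0],[8.5,0,0,-5,0,0,0],[8.5,0,0,-4,0,0,0],[8.5,0,0,-3,0,0,0],[8.5,0,0,-2,0,0,0],[8.5,0,0,0,0,0,0],[8.5,0,0,0,0,0,0]]]'; python3 -m inch '[[[2,0,0,0,0,0,0],[2,0,0,0,0,0,0],[2,0,0,0,0,0,0],[2,0,0,0,0,0,0],[2,0,0,0,0,0,0],[2,0,0,0,0,0,0]]]'
```

```text
t: 4.32
tcp_pos: [0.4415, -0.3384, 0.0272]
orientation: [0.001, 0.749, 0.663, 0.0]
contact_force: [-0.3, -0.2, 0.7]
width: 0.0851
grasp_force: 0.0
t: 5.08
tcp_pos: [0.4411, -0.339, 0.027]
orientation: [0.001, 0.749, 0.663, 0.0]
contact_force: [0.3, 0.2, 5.5]
width: 0.035
grasp_force: 61.9
```

```bash
python3 -m inch '[[[2,0,0,2.5,0,0,0],[2,0,0,2.5,0,0,0],[2,0.9,2.9,0,0,0,-0.01],[2,1.2,3.8,0,0,0,-0.01],[2,1.2,3.8,0,0,0,-0.01],[2,1.2,3.8,0,0,0,-0.01],[2,1.2,3.8,0,0,0,-0.01],[2,1.2,3.8,0,0,0,-0.01],[2,1.2,4,-1.2,0,0,-0.01],[2,0,0,-1.2,0,0,0],[2,0,0,0,0,0,0],[2,0,0,0,0,0,0]]]'
python3 - <<'E'
from h import *
import pickle
c=cap('wrist','w3'); pickle.dump(c,open('w3.pkl','wb'))
s=arm.state(); print(s['joints'])
t=np.array(s['tcp_pos']); j=np.load('jig.npy'); R=np.array([[np.cos(j[2]),-np.sin(j[2])],[np.sin(j[2]),np.cos(j[2])]])
print('tcp in jig mm',((t[:2]-j[:2])@R*1000).round(1))
o=cv2.resize(c['bgr'][0:288,128:512],(800,600),interpolation=cv2.INTER_CUBIC); cv2.imwrite('pics/w3c.png',o)
E
```

```text
t: 6.58
tcp_pos: [0.5205, -0.0811, 0.0521]
orientation: [0.0, 0.773, 0.635, -0.001]
contact_force: [-0.6, -0.1, -0.9]
width: 0.0347
grasp_force: 61.1
[-0.5241531   0.53704713  0.71590911  2.05385519 -0.52260649  0.73587949
  0.32612251]
tcp in jig mm [ -39.5 -210.2]
```

View pics/w3c.png

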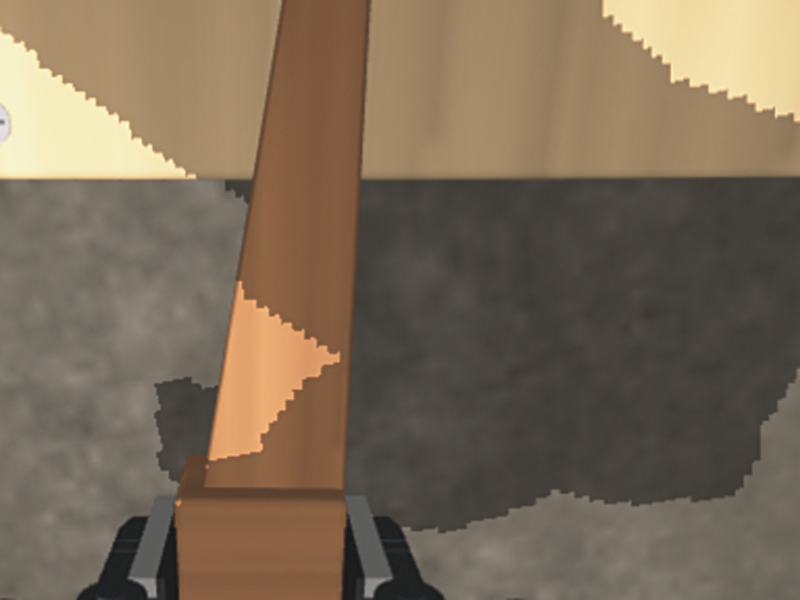

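The wedge is firmly held and lines up with the jig: the jig's near edge is level in the picture and the blade points up over the base. I lower it onto the base and check from the top camera.

```bash
python3 -m inch '[[[2,0,0,-0.5,0,0,0],[2,0,0,-0.5,0,0,0],[2,0,0,-0.3,0,0,0],[2,0,0,-0.1,0,0,0],[2,0,0,0,0,0,0]]]'
python3 - <<'E'
from h import *
import pickle
c=cap('top'); d=cap('side')
o=np.hstack([cv2.resize(c['bgr'][140:240,150:250],(400,400),interpolation=cv2.INTER_CUBIC),cv2.resize(d['bgr'][190:320,170:300],(400,400),interpolation=cv2.INTER_CUBIC)])
cv2.imwrite('pics/t4.png',o); pickle.dump((c,d),open('t4.pkl','wb'))
E
```

```text
t: 7.25
tcp_pos: [0.5211, -0.0794, 0.0384]
orientation: [-0.0, 0.772, 0.636, -0.0]
contact_force: [-1.7, -1.1, 3.4]
width: 0.0346
grasp_force: 61.7
```

View pics/t4.png

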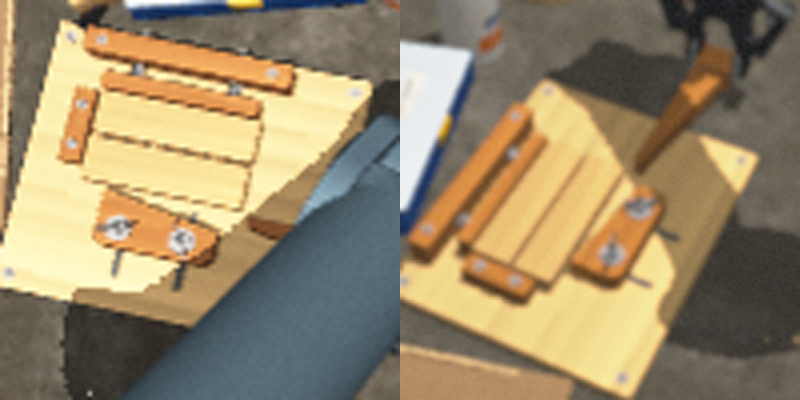

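The top crop (left) shows the nose at (248,222) between the strip edge (244,210) and the stop corner (215,238), so it is free on both sides by about 5 to 8 mm. The side crop (right) agrees. I slide it in along jig +y.

```bash
python3 -m inch '[[[2,0.1,0.49,0,0,0,0],[2,0.1,0.49,0,0,0,0],[2,0.09,0.49,0,0,0,0],[2,0.1,0.49,0,0,0,0],[2,0.09,0.49,0,0,0,0],[2,0.1,0.49,0,0,0,0],[2,0,0,0,0,0,0]]]'; python3 -m inch '[[[2,0.09,0.49,0,0,0,0],[2,0.1,0.49,0,0,0,0],[2,0.09,0.49,0,0,0,0],[2,0.1,0.49,0,0,0,0],[2,0,0,0,0,0,0]]]'
```

```text
t: 8.22
tcp_pos: [0.5281, -0.0497, 0.0387]
orientation: [0.001, 0.772, 0.636, 0.001]
contact_force: [0.1, -3.7, 5.4]
width: 0.0349
grasp_force: 61.9
t: 8.85
tcp_pos: [0.5319, -0.0307, 0.0388]
orientation: [0.001, 0.772, 0.636, 0.0]
contact_force: [-0.5, -3.4, 7.4]
width: 0.0349
grasp_force: 62.1
```

```bash
python3 -m inch '[[[2,0.09,0.49,0,0,0,0],[2,0.1,0.49,0,0,0,0],[2,0,0,0,0,0,0]]]'; python3 -m inch '[[[2,0.06,0.29,0,0,0,0],[2,0.05,0.29,0,0,0,0],[2,0,0,0,0,0,0]]]'
```

```text
t: 9.22
tcp_pos: [0.5339, -0.0211, 0.0389]
orientation: [0.001, 0.772, 0.636, 0.0]
contact_force: [-0.4, -3.8, 7.1]
width: 0.0348
grasp_force: 62.2
t: 9.6
tcp_pos: [0.5349, -0.0157, 0.0389]
orientation: [0.001, 0.772, 0.636, 0.0]
contact_force: [-0.3, -4.0, 8.6]
width: 0.0348
grasp_force: 62.3
```

The nose is about 46 mm inside the mouth with only friction force felt. I release it, rise, and go over to the block.

```bash
python3 -m inch '[[[8.5,0,0,0,0,0,0],[8.5,0,0,0,0,0,0],[8.5,0,0,0,0,0,0],[8.5,0,0,0,0,0,0],[8.5,0,0,2,0,0,0],[8.5,0,0,4,0,0,0],[8.5,0.5,-3,4,0,0,0],[8.5,0.7,-5.2,0,0,0,-0.03],[8.5,0.8,-5.4,0,0,0,-0.03],[8.5,0.8,-5.4,0,0,0,-0.03],[8.5,0.8,-5.4,0,0,0,-0.04],[8.5,0.8,-5.4,0,0,0,0],[8.5,0.6,-5,-1,0,0,0],[8.5,0,0,-2,0,0,0],[8.5,0,0,0,0,0,0]]]'
```

```text
t: 11.48
tcp_pos: [0.5827, -0.361, 0.1066]
orientation: [-0.002, 0.811, 0.584, -0.0]
contact_force: [-0.4, 0.3, -0.9]
width: 0.0855
grasp_force: 0.0
```

```bash
python3 -m inch '[[[8.5,0.2,-0.3,-3,0,0,0],[8.5,0,0,-3,0,0,0],[8.5,0,0,-1.5,0,0,0],[8.5,0,0,-0.7,0,0,0],[8.5,0,0,0,0,0,0]]]'; python3 -m inch '[[[2,0,0,0,0,0,0],[2,0,0,0,0,0,0],[2,0,0,0,0,0,0],[2,0,0,0,0,0,0],[2,0,0,0,0,0,0],[2,0,0,0,0,0,0]]]'
```

```text
t: 12.1
tcp_pos: [0.5864, -0.3652, 0.0266]
orientation: [0.0, 0.811, 0.585, 0.0]
contact_force: [0.7, -0.3, 0.8]
width: 0.0848
grasp_force: 0.0
t: 12.85
tcp_pos: [0.5866, -0.3663, 0.0271]
orientation: [0.001, 0.811, 0.585, 0.0]
contact_force: [-0.3, -0.5, 6.2]
width: 0.0365
grasp_force: 62.1
```

```bash
python3 -m inch '[[[2,0,0,2,0,0,0],[2,0,0,3,0,0,0],[2,-0.6,3,0,0,0,0.02],[2,-0.8,3.9,0,0,0,0.02],[2,-0.8,3.9,0,0,0,0.02],[2,-0.8,3.9,0,0,0,0.02],[2,-0.8,3.9,0,0,0,0.02],[2,-0.8,3.9,0,0,0,0.02],[2,-0.8,3.9,0,0,0,0.012],[2,-0.6,2.7,-1.4,0,0,0],[2,0,0,-2,0,0,0],[2,0,0,0,0,0,0]]]'
python3 - <<'E'
from h import *
c=cap('wrist','w5'); s=arm.state()
t=np.array(s['tcp_pos']); j=np.load('jig.npy'); R=np.array([[np.cos(j[2]),-np.sin(j[2])],[np.sin(j[2]),np.cos(j[2])]])
print('tcp in jig mm',((t[:2]-j[:2])@R*1000).round(1),t[2],s['width'])
o=cv2.resize(c['bgr'][0:288,128:512],(800,600),interpolation=cv2.INTER_CUBIC); cv2.imwrite('pics/w5c.png',o)
E
```

```text
t: 14.35
tcp_pos: [0.5243, -0.0751, 0.0409]
orientation: [-0.001, 0.771, 0.637, -0.001]
contact_force: [-0.5, 0.5, -0.5]
width: 0.0361
grasp_force: 61.5
tcp in jig mm [ -36.2 -204.5] 0.0417104962701167 0.036511204348345226
```

View pics/w5c.png

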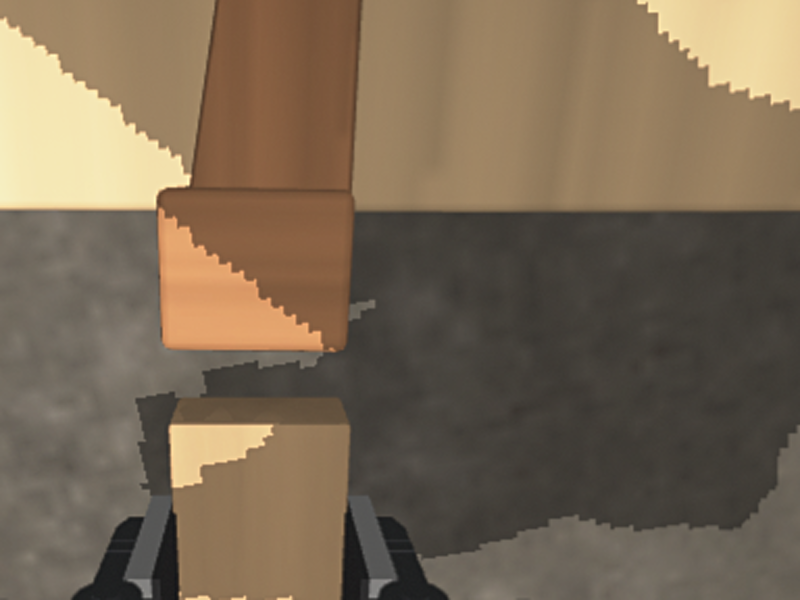

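The picture shows the block, held square at (260,500), facing the head end at (255,345), with a gap of about 16 mm and good alignment. I raise 2 mm and approach gently. That was the tenth and last viewing.

```bash
python3 -m inch '[[[2,0.08,0.4,0.2,0,0,0],[2,0.08,0.39,0,0,0,0],[2,0.06,0.3,0,0,0,0],[2,0,0,0,0,0,0]]]'; python3 -m inch '[[[2,0.04,0.2,0,0,0,0],[2,0.04,0.19,0,0,0,0],[2,0.04,0.2,0,0,0,0],[2,0,0,0,0,0,0]]]'; python3 -m inch '[[[2,0.04,0.2,0,0,0,0],[2,0.04,0.19,0,0,0,0],[2,0.04,0.2,0,0,0,0],[2,0,0,0,0,0,0]]]'
```

```text
t: 14.9
tcp_pos: [0.5284, -0.0632, 0.0442]
orientation: [0.0, 0.771, 0.637, 0.0]
contact_force: [-0.6, 0.5, 0.2]
width: 0.0363
grasp_force: 61.5
t: 15.4
tcp_pos: [0.5294, -0.0576, 0.0441]
orientation: [-0.0, 0.771, 0.637, 0.0]
contact_force: [-0.2, 0.1, -0.3]
width: 0.0361
grasp_force: 61.5
t: 15.9
tcp_pos: [0.5306, -0.0515, 0.0441]
orientation: [-0.0, 0.771, 0.637, 0.0]
contact_force: [0.1, 0.4, -0.3]
width: 0.0362
grasp_force: 61.5
```

```bash
for i in 1 ; do python3 -m inch '[[[2,0.04,0.2,0,0,0,0],[2,0.04,0.19,0,0,0,0],[2,0.04,0.2,0,0,0,0],[2,0.04,0.2,0,0,0,0],[2,0,0,0,0,0,0]]]'; python3 -m inch '[[[2,0.04,0.2,0,0,0,0],[2,0.04,0.19,0,0,0,0],[2,0.04,0.2,0,0,0,0],[2,0,0,0,0,0,0]]]'; done
```

```text
t: 16.52
tcp_pos: [0.5322, -0.0435, 0.0441]
orientation: [-0.0, 0.771, 0.637, 0.0]
contact_force: [-0.5, 0.1, -1.2]
width: 0.0367
grasp_force: 61.5
t: 17.02
tcp_pos: [0.5335, -0.0381, 0.0441]
orientation: [0.0, 0.771, 0.637, 0.0]
contact_force: [0.2, -1.1, -0.6]
width: 0.0365
grasp_force: 61.5
```

```bash
python3 -m inch '[[[2,0.04,0.2,0,0,0,0],[2,0.04,0.19,0,0,0,0],[2,0.04,0.2,0,0,0,0],[2,0,0,0,0,0,0]]]';  python3 -m inch '[[[2,0.04,0.2,0,0,0,0],[2,0.04,0.19,0,0,0,0],[2,0.04,0.2,0,0,0,0],[2,0,0,0,0,0,0]]]'
```

```text
t: 17.52
tcp_pos: [0.5347, -0.0319, 0.0441]
orientation: [-0.0, 0.771, 0.637, 0.0]
contact_force: [0.7, -0.9, -1.6]
width: 0.0366
grasp_force: 61.5
t: 18.02
tcp_pos: [0.5361, -0.0269, 0.0442]
orientation: [0.001, 0.771, 0.637, 0.0]
contact_force: [0.5, -4.7, -1.4]
width: 0.0368
grasp_force: 61.4
```

```bash
python3 -m inch '[[[2,0.04,0.2,0,0,0,0],[2,0.04,0.2,0,0,0,0],[2,0,0,0,0,0,0]]]'
```

```text
t: 18.4
tcp_pos: [0.5374, -0.0245, 0.0445]
orientation: [0.002, 0.772, 0.636, 0.0]
contact_force: [2.0, -6.6, -1.2]
width: 0.0363
grasp_force: 61.4
```

```bash
python3 -m inch '[[[2,0.04,0.2,0,0,0,0],[2,0.04,0.2,0,0,0,0],[2,0,0,0,0,0,0]]]'
```

```text
t: 18.77
tcp_pos: [0.5388, -0.022, 0.0448]
orientation: [0.003, 0.772, 0.636, 0.0]
contact_force: [3.2, -8.4, -1.4]
width: 0.0368
grasp_force: 61.4
```

```bash
python3 -m inch '[[[2,0.04,0.2,0,0,0,0],[2,0.04,0.2,0,0,0,0],[2,0,0,0,0,0,0]]]'
```

```text
t: 19.15
tcp_pos: [0.5403, -0.0193, 0.0452]
orientation: [0.004, 0.772, 0.635, 0.0]
contact_force: [3.3, -9.6, -0.6]
width: 0.0362
grasp_force: 61.4
```

```bash
python3 -m inch '[[[2,0.08,0.2,0,0,0,0],[2,0.08,0.2,0,0,0,0],[2,0,0,0,0,0,0]]]'
```

```text
t: 19.52
tcp_pos: [0.5423, -0.0157, 0.0453]
orientation: [0.005, 0.772, 0.635, 0.001]
contact_force: [4.3, -10.9, -0.9]
width: 0.0366
grasp_force: 61.4
```

```bash
python3 -m inch '[[[2,0.08,0.2,-0.03,0,0,0],[2,0.07,0.2,-0.03,0,0,0],[2,0,0,0,0,0,0]]]'
```

```text
t: 19.9
tcp_pos: [0.5443, -0.0121, 0.0449]
orientation: [0.005, 0.773, 0.635, 0.001]
contact_force: [4.2, -10.9, -1.3]
width: 0.0363
grasp_force: 61.5
```

```bash
python3 -m inch '[[[2,0.07,0.2,0,0,0,0],[2,0.07,0.2,0,0,0,0],[2,0,0,0,0,0,0]]]'
```

```text
t: 20.27
tcp_pos: [0.5454, -0.0097, 0.045]
orientation: [0.006, 0.773, 0.635, 0.0]
contact_force: [3.7, -13.3, -0.2]
width: 0.0364
grasp_force: 61.5
```

```bash
python3 -m inch '[[[2,0.05,0.2,0,0,0,0],[2,0.05,0.2,0,0,0,0],[2,0,0,0,0,0,0]]]'
```

```text
t: 20.65
tcp_pos: [0.5461, -0.008, 0.045]
orientation: [0.007, 0.773, 0.634, -0.001]
contact_force: [3.7, -16.2, 0.7]
width: 0.0362
grasp_force: 61.5
```

```bash
python3 -m inch '[[[2,0.04,0.15,0,0,0,0],[2,0.04,0.15,0,0,0,0],[2,0,0,0,0,0,0]]]'
```

```text
t: 21.02
tcp_pos: [0.5465, -0.0068, 0.045]
orientation: [0.008, 0.773, 0.634, -0.002]
contact_force: [3.7, -18.3, -0.4]
width: 0.0368
grasp_force: 61.5
```

```bash
python3 -m inch '[[[2,0.03,0.1,0,0,0,0],[2,0.03,0.1,0,0,0,0],[2,0,0,0,0,0,0],[2,0,0,0,0,0,0]]]'
```

```text
t: 21.52
tcp_pos: [0.5469, -0.0059, 0.045]
orientation: [0.008, 0.774, 0.634, -0.002]
contact_force: [2.0, -19.8, -0.7]
width: 0.0365
grasp_force: 61.5
```

```bash
python3 -m inch '[[[2,0.02,0.1,0,0,0,0],[2,0,0,0,0,0,0],[2,0,0,0,0,0,0]]]'; python3 -m inch '[[[2,0.01,0.05,0,0,0,0],[2,0,0,0,0,0,0],[2,0,0,0,0,0,0]]]'
```

```text
t: 21.9
tcp_pos: [0.547, -0.0057, 0.0451]
orientation: [0.009, 0.774, 0.633, -0.002]
contact_force: [2.8, -21.6, 0.7]
width: 0.0362
grasp_force: 61.6
t: 22.28
tcp_pos: [0.547, -0.0057, 0.0451]
orientation: [0.009, 0.774, 0.633, -0.003]
contact_force: [2.2, -21.3, 0.6]
width: 0.0365
grasp_force: 61.6
```

It gives no more at about 21 N. I back off slowly.

```bash
python3 -m inch '[[[2,-0.06,-0.3,0,0,0,0],[2,-0.06,-0.3,0,0,0,0],[2,-0.06,-0.3,0,0,0,0],[2,-0.06,-0.3,0,0,0,0],[2,-0.06,-0.3,0,0,0,0],[2,-0.06,-0.3,0,0,0,0],[2,-0.06,-0.3,0,0,0,0],[2,-0.1,-0.5,0,0,0,0],[2,-0.1,-0.5,0,0,0,0],[2,0,0,0,0,0,0]]]'
python3 - <<'E'
from h import *
import pickle
c=cap('wrist','w6'); s=arm.state(); im=c['bgr']
j=np.load('jig.npy'); R=np.array([[np.cos(j[2]),-np.sin(j[2])],[np.sin(j[2]),np.cos(j[2])]])
hsv=cv2.cvtColor(im,cv2.COLOR_BGR2HSV)
# head end: scan column through the block/head centre for orange hue
m=cv2.inRange(hsv,(3,110,40),(16,255,255))
for u in(230,250,270):
    r=np.where(m[:,u])[0]; print(u,r.min() if len(r) else None,r.max() if len(r) else None, [((plane(c,[(u,r.max()+.5)],z)[0,:2]-j[:2])@R*1000).round(1) for z in(.012,.038)])
print(((np.array(s['tcp_pos'])[:2]-j[:2])@R*1000).round(1))
E
```

```text
t: 23.52
tcp_pos: [0.5389, -0.0236, 0.0435]
orientation: [0.0, 0.771, 0.636, -0.0]
contact_force: [0.3, -0.7, 0.2]
width: 0.0367
grasp_force: 61.5
230 0 160 [array([ -44. , -105.1]), array([-42.1, -99.3])]
250 0 160 [array([ -34.2, -105.1]), array([-34. , -99.3])]
270 0 161 [array([ -24.4, -105.6]), array([-25.9, -99.7])]
[ -32.7 -149.9]
```

The wedge stayed put: the head's outer end is at jig y = -99, which puts the nose at about +61. I lay the block down at about (0.54,-0.33), which is clear worktop.

```bash
python3 -m inch '[[[2,-0.2,-1,1,0,0,0],[2,0,-3,3,0,0,0],[2,0,-4,0,0,0,0],[2,0,-4.5,0,0,0,0],[2,0,-4.5,0,0,0,0],[2,0,-4.5,0,0,0,0],[2,0,-4.5,0,0,0,0],[2,0,-3.5,-0.5,0,0,0],[2,0,-1,-1.5,0,0,0],[2,0,0,-2,0,0,0],[2,0,0,-0.8,0,0,0],[2,0,0,0,0,0,0],[2,0,0,0,0,0,0]]]'
```

```text
t: 25.2
tcp_pos: [0.5378, -0.3268, 0.0356]
orientation: [0.0, 0.77, 0.637, 0.0]
contact_force: [0.2, -0.9, -0.8]
width: 0.0365
grasp_force: 61.5
```

```bash
python3 -m inch '[[[2,0,0,-0.4,0,0,0],[2,0,0,-0.2,0,0,0],[2,0,0,-0.2,0,0,0],[2,0,0,-0.1,0,0,0],[2,0,0,0,0,0,0]]]'
```

```text
t: 25.82
tcp_pos: [0.5371, -0.3279, 0.0271]
orientation: [-0.0, 0.771, 0.637, 0.0]
contact_force: [-2.1, 1.0, 4.6]
width: 0.0365
grasp_force: 62.0
```

```bash
python3 -m inch '[[[8.5,0,0,0,0,0,0],[8.5,0,0,0,0,0,0],[8.5,0,0,0,0,0,0],[8.5,0,0,0,0,0,0],[8.5,0,0,3,0,0,0],[8.5,0,0,5,0,0,0],[8.5,0,0,6,0,0,0],[8.5,0,1,6,0,0,0],[8.5,0,5,4,0,0,0],[8.5,0,5.5,4,0,0,0],[8.5,0,5.5,3,0,0,0],[8.5,0,5.5,0,0,0,0],[8.5,0,5.5,0,0,0,0],[8.5,0,5.5,0,0,0,0],[8.5,0,5.5,0,0,0,0],[8.5,0,4,0,0,0,0],[8.5,0,2,0,0,0,0],[8.5,0,0,0,0,0,0],[8.5,0,0,0,0,0,0]]]'
python3 - <<'E'
from h import *
c=cap('wrist','w7'); im=c['bgr']; s=arm.state()
j=np.load('jig.npy'); cs,sn=np.cos(j[2]),np.sin(j[2]); R=np.array([[cs,-sn],[sn,cs]])
# rectified jig patch at z=30 mm: 0.5 mm/px, x -60..80, y -120..90
xs=np.arange(-60,80,.5); ys=np.arange(-110,90,.5); X,Y=np.meshgrid(xs,ys)
W=np.stack([X.ravel(),Y.ravel()],1)/1000@R.T+j[:2]; P=np.c_[W,np.full(len(W),.03)]
uv=proj(c,P).astype(np.float32).reshape(*X.shape,2)
p=cv2.remap(im,uv[...,0],uv[...,1],cv2.INTER_LINEAR)
# dark seams: gray profile along x, averaged over bands in y
g=cv2.cvtColor(p,cv2.COLOR_BGR2GRAY).astype(float)
for y0,y1 in((-50,-25),(0,25),(40,70)):
    pr=g[(ys>=y0)&(ys<y1)].mean(0); d=pr-np.convolve(pr,np.ones(13)/13,'same')
    k=[(xs[i],round(d[i])) for i in range(8,len(d)-8) if d[i]==d[i-5:i+6].min() and d[i]<-6]; print((y0,y1),k)
t=cap('top'); h=cv2.cvtColor(t['bgr'],cv2.COLOR_BGR2HSV); m=cv2.inRange(h,(10,60,80),(35,255,255))
q=proj(t,[[.537,-.329,.019]])[0]; print('block px',q)
n,l,st,ce=cv2.connectedComponentsWithStats(m)
for i in range(1,n):
    if np.hypot(*(ce[i]-q))<15 and st[i,4]>50: print(st[i],plane(t,[ce[i]],.019))
print(s['tcp_pos'],s['t'])
E
```

```text
t: 28.2
tcp_pos: [0.5374, 0.1134, 0.3323]
orientation: [0.0, 0.772, 0.635, -0.0]
contact_force: [0.4, -0.6, 0.5]
width: 0.0847
grasp_force: 0.0
(-50, -25) [(np.float64(-39.5), -13), (np.float64(-12.5), -36), (np.float64(21.5), -33), (np.float64(56.5), -45), (np.float64(71.0), -14)]
(0, 25) [(np.float64(-12.5), -20), (np.float64(22.0), -14), (np.float64(57.0), -22), (np.float64(70.5), -9)]
(40, 70) [(np.float64(-51.0), -13), (np.float64(-22.0), -14), (np.float64(-13.0), -41), (np.float64(22.0), -18), (np.float64(57.0), -24)]
block px [338.3150605  205.87237201]
[326 198  24  16 302] [[ 0.53777628 -0.32613493  0.019     ]]
[0.53744719 0.11327957 0.33234418] 28.25
```

The strip edges come out at jig x = -12.5, 22 and 57 mm, spaced about 34 mm and parallel, so the strips are closed. The wedge is seated and the block lies clear. I hand in.

```bash
python3 -c "from workcell import arm; print(arm.job_done())"
```

```text
the job is handed in; nothing more can be done
None
```

I handed the job in at about 28 s of the 58 s. The wedge was tapped in to about 21 N until it gave no more, with its nose near jig y = +60 mm, the strips measure closed up, and the block lies on clear worktop. No verdict came back.

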